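Clamp the loaded test cassette in its reader socket

TASK

Two identical reader sockets stand on the test-station table with their clamp levers up; one has a white test cassette lying in its nest, the other is empty. Swing the lever of the loaded socket down until it is fully shut over the cassette and let go, with the cassette still lying in its nest. Leave the empty socket's lever standing open.

Things in the scene. Friction and masses are not known exactly. Their poses are not given: they have to be found in the camera images.
- socket: Loaded reader socket: fixed grey block 120 (x) x 60 (y) x 24 mm (z), front (-x) roughly towards the robot, left or right on the table. Origin: centre of underside, z up. Nest 74 x 24 mm, 6 deep, in its top, centred at x = -12 mm. Lever hinge axis parallel to y at x = +45, z = 34 mm, between ears 45 mm high.
- clamp (a joint): Its lever: 0 = fully shut, level to the front (-x), at its stop; pi/2 = upright; up to 1.85. Starts 1.1 to 1.65. Aluminium bar 14 mm wide, 8 thick (axis at mid-thickness), ending in a flat paddle 30 mm wide, 8 thick, 109 to 141 mm from the hinge. Shut, the paddle overhangs the block's front, top at z = 38 mm. No spring: stays where left, 1 N at the paddle moves it.
- cassette: White flat test cassette 70 x 20 x 6 mm, about 15 g, lying loose in the loaded socket's nest, long side along the socket's x; the shut lever clears it by 2 mm. Origin: centre of its underside, 18 mm above the table. Like cassettes lying on the table are not part of the job.
- spare_clamp (a joint): Angle of the clamp lever on the empty socket: same make and same meaning of values, starts at 1.1 to 1.65. That socket stands on the other side of the table's middle, 200 mm or more to the side of the loaded one. To be left standing open.
Not all that is in view belongs to the job. Leave any orange look-alike of the cassette alone.

How it is judged:
At the end, for the whole second after the job is handed in: The loaded socket's lever is shut to within 0.17 rad (10 degrees) of its stop, the cassette lies at rest in its nest within 12 mm of where it started, and the empty socket's lever still stands open at more than 0.9 rad (value of joint clamp below 0.17 rad and distance of cassette from where it was at the start of the episode below 0.012 m and linear speed of cassette below 0.02 m/s and value of joint spare_clamp above 0.9 rad); the robot touches nothing.
It fails at once if the empty socket's lever is swung down below 0.9 rad (value of joint spare_clamp below 0.9 rad).
It fails at once if the cassette is knocked out of its nest (moved more than 15 mm) (distance of cassette from where it was at the start of the episode above 0.015 m).
It also fails if it takes over 29 s, if anything falls off the work surface, if the arm or the gripper's body presses on something with over 40 N, if the wrist force passes 120 N, or if a joint passes its speed limit or range.

ROBOT

A 7-joint arm with a two-finger parallel gripper is mounted at the origin on the work surface. World frame = base frame: x ahead of the robot, y to its left, z up, the work surface at z = 0. Lengths are in m, angles in rad, forces in N, time in s.
With the tool pointing down it reaches from about 0.425 to 0.975 m from the base axis. Payload 16.7 kg.
Tool frame: the origin (TCP) lies at the very end of the fingers, on their centre line; the grasp point (between the pads) lies 19 mm behind it; z points along the fingers, x is the direction in which the jaws open and shut, and the axes are right-handed (so a half turn about z gives the same grasp; the last joint's range is limited). The gripper opens to 85 mm and grips with 20 to 120 N. Pads are 22 mm wide; open, the fingers measure 114 mm over their backs; the gripper's body (76 mm by 85 mm) begins 54 mm behind the grasp point. The pads swing forward as they close: fully open they stand 13 mm farther back than shut.
Start: joints at [1.119, 0.426, 0.074, 1.606, -0.034, 1.111, -0.067], TCP at [0.201, -0.644, 0.231] pointing down, gripper open.
Joint ranges: [-2.85, 2.85], [-0.5, 2.14], [-1.23, 1.37], [0.21, 2.46], [-1.02, 4.16], [0.16, 2.05], [-2.73, 2.73]. Speed limits (rad/s): [1.89, 1.89, 2.39, 2.39, 3.01, 3.01, 3.01].

INTERFACE

Orientations are given as a unit quaternion [x, y, z, w].
In Python, from rig import monitor, viewer, r gives the robot as it stands. The module is installed in compiled form; this text tells all that it offers.
- The arm moves only by the tool play_rows, never from a script. Its arguments are lists of equal length, an entry for each row: "fingers": the finger opening in mm, from 0 to 85.4; "linear": the shift along the tool's x, y, z in mm, a list of three; "roll": the turn about the tool's z in rad. In form: {"fingers": [fingers, ...], "linear": [[x, y, z], ...], "roll": [roll, ...]}. A call has exactly 8 rows; each row is the pose to reach, as a shift and turn from the pose commanded when the call began, along the tool's axes at that moment; what a row does not reach only later rows make up. A row lasts 1/8 s, in which the tool goes at most 62.5 mm and 10.7 degrees, less where a joint would pass 70% of its speed; a pose out of reach is approached as far as the arm can. A call with a gripper value outside its range is refused whole. The fingers move at their own pace and stop on an object; "squeeze" is the grip in N (left out, the last holds). Time passes only in rows, so rows that repeat a pose let the fingers close, or fill a call up. It gives the time, the measured TCP pose, the force and the opening at its end, in the units of the state.
- monitor.state(): the state, without advancing time (a new reading comes with each control period).
- viewer.snapshot(name): name is "scene" or "top" or "wrist"; returns a dict with "color" (400x640x3 uint8, blue, green, red), "camera_matrix" (3x3 intrinsics, pixels), "extrinsics" (4x4, takes a point from world to camera coordinates); the wrist camera has in their place "hand_eye" (4x4, takes a point from camera to tool coordinates, whose origin is the TCP and whose axes are the tool frame's). Camera axes: x right, y up, looking along -z (the intrinsics and any distortion apply to the point x, -y, -z); pixel columns grow to the right and rows downward; lengths in m; the calibration is good to about 2 mm. A picture is of the moment at which its call begins: read the wrist's pose just before it. There is no depth.
- r.finish_job(): hands the job in, once; it reports no verdict.
The state is a dict: "time_s": time; "joint_pos": joint angles; "qvel": joint speeds; "tau": joint torques, N m; "position": TCP position; "tool_rot": TCP orientation; "ft_force": force on the tool from outside, world axes, zero at the start; "ft_torque": the same for the moment, N m; "finger_gap": finger opening in m.
Only numpy, scipy, OpenCV 4.12 (cv2) and the standard library are available. Lean on these libraries where they do the work, as an engineer would, in place of code of your own. Each camera call takes 0.05 s, during which the arm holds its last target.

## Working session

There is one attempt and no reset: what is moved stays moved. The work goes in short steps, Python scripts to look and compute and a tool call to move; the robot and the scene stay as the last step left them, time stands still between calls to the robot, and variables do not carry over. Pictures are saved under pics/ and viewed, and the job is handed in when it is done.

Besides the shell and the picture viewer there is one more tool, called after "Request:" as name(argument=value, ...) on one line, values as JSON. play_rows: Moves the arm, as the interface text tells. Its arguments: {"type":"object","properties":{"fingers":{"type":"array","items":{"type":"number"}},"linear":{"type":"array","items":{"type":"array","items":{"type":"number"}}},"roll":{"type":"array","items":{"type":"number"}},"squeeze":{"type":"number"}},"required":["fingers","linear","roll"]}

```bash
mkdir -p pics
python3 - <<'E'
from rig import monitor, viewer, r
import cv2,numpy as np,pickle
s=monitor.state();print(s)
for n in ["scene","top"]:
    d=viewer.snapshot(n);cv2.imwrite(f"pics/{n}0.png",d["color"]);pickle.dump(d,open(f"{n}0.pkl","wb"))
    print(n,d["camera_matrix"].tolist(),d["extrinsics"].tolist(),[k for k in d])
E
```

```text
{'time_s': 0.0, 'joint_pos': array([ 1.11950883,  0.4267234 ,  0.07383245,  1.60659137, -0.03414412,
        1.1108085 , -0.06707603]), 'qvel': array([ 0.0003128 , -0.00083696,  0.00056767, -0.00133755,  0.0003179 ,
        0.00097468, -0.0017778 ]), 'tau': array([-1.30407502e-04, -9.49828863e+01,  3.76091257e+00, -4.63510466e+01,
        1.93122227e-02,  1.01296077e-02,  7.83366477e-05]), 'position': array([ 0.20050559, -0.64411065,  0.23062267]), 'tool_rot': array([ 8.05362429e-01, -5.92782383e-01, -5.25753728e-04, -3.58281153e-04]), 'ft_force': array([-0.37490994, -0.7759651 ,  0.48473457]), 'ft_torque': array([-0.03059552, -0.00761118, -0.02074608]), 'finger_gap': 0.0853022972829164}
scene [[446.79862356311736, 0.0, 314.85397075206873], [0.0, 446.79862356311736, 192.28889433777235], [0.0, 0.0, 1.0]] [[-0.7418397032339409, 0.6705021498062572, -0.010036025655903445, 0.367256018246586], [-0.5170462387663514, -0.5623986455479709, 0.6452681229251738, 0.23975577355500852], [0.42700941638721246, 0.4838746021346804, 0.7638902589545549, -1.194640538459314], [0.0, 0.0, 0.0, 1.0]] ['color', 'camera_matrix', 'extrinsics']
top [[390.44119092125277, 0.0, 314.0273729659779], [0.0, 390.44119092125277, 198.28638798964008], [0.0, 0.0, 1.0]] [[0.007703480811645746, -0.9999703258635623, 6.144677414919988e-05, -0.011539248591879495], [0.9963194882361296, 0.007680601847751737, 0.08537262861218245, -0.5356235139983919], [-0.08537056720136003, -0.0005964457877796357, 0.9963490906846558, -0.679135605315551], [0.0, 0.0, 0.0, 1.0]] ['color', 'camera_matrix', 'extrinsics']
```

View pics/scene0.png

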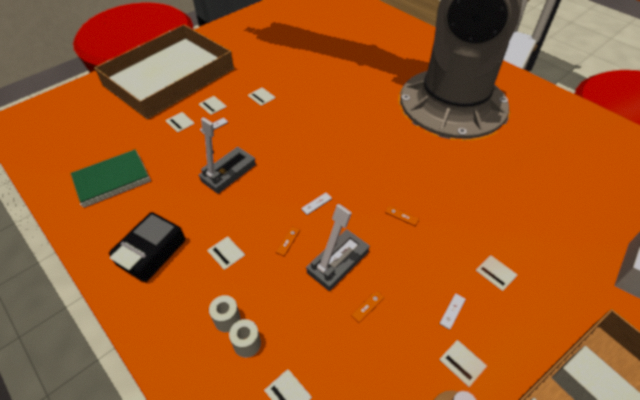

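View pics/top0.png

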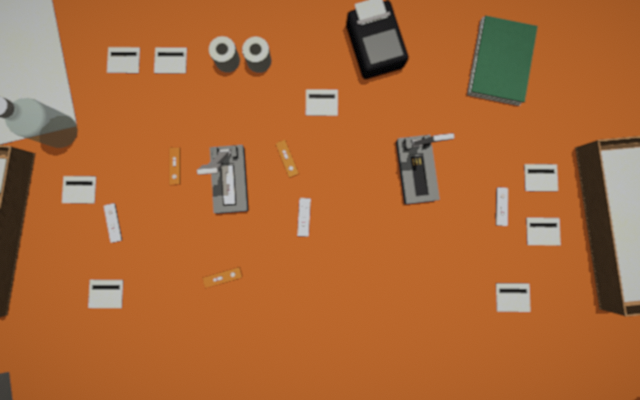

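```bash
cat > h.py <<'E'
import numpy as np
def proj(d,P):
    P=np.atleast_2d(P);E=d["extrinsics"];c=P@E[:3,:3].T+E[:3,3];K=d["camera_matrix"]
    return np.c_[K[0,0]*c[:,0]/-c[:,2]+K[0,2],K[1,1]*-c[:,1]/-c[:,2]+K[1,2]]
def ray(d,uv):
    E=d["extrinsics"];K=d["camera_matrix"]
    v=np.array([(uv[0]-K[0,2])/K[0,0],-(uv[1]-K[1,2])/K[1,1],-1])
    R=E[:3,:3];return -R.T@E[:3,3],R.T@v
def onz(d,uv,z):
    o,v=ray(d,uv);return o+v*(z-o[2])/v[2]
E
python3 - <<'E'
import cv2,pickle,numpy as np
t=pickle.load(open("top0.pkl","rb"))["color"];s=pickle.load(open("scene0.pkl","rb"))["color"]
a=cv2.resize(t[135:225,180:270],(400,400),interpolation=2)
b=cv2.resize(t[125:215,380:470],(400,400),interpolation=2)
c=cv2.resize(s[195:295,290:390],(400,400),interpolation=2)
d=cv2.resize(s[110:200,180:270],(400,400),interpolation=2)
cv2.imwrite("pics/crop0.png",cv2.resize(np.vstack([np.hstack([a,b]),np.hstack([c,d])]),(600,600)))
E
```

```text
(no output)
```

View pics/crop0.png

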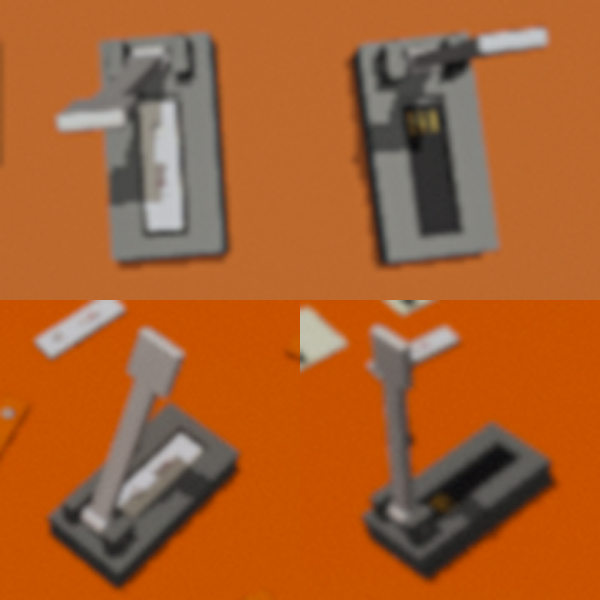

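Run:
```python
import cv2,pickle,numpy as np
from h import *
t=pickle.load(open("top0.pkl","rb"));s=pickle.load(open("scene0.pkl","rb"))
f=lambda x,y,ox=180,oy=135:(ox-.35+x*.15,oy-.35+y*.15)
for nm,C,(ox,oy) in (("L",[(113,263),(228,252),(212,35),(102,41)],(180,135)),("E",[(383,265),(498,248),(468,36),(360,46)],(380,125))):
    sh=0 if nm=="L" else 300
    P=np.array([onz(t,f(x-sh,y,ox,oy),.024) for x,y in C]);print(nm,P.round(4).tolist())
    fr=(P[0]+P[1])/2;bk=(P[2]+P[3])/2;ex=(bk-fr);print("len",np.linalg.norm(ex),np.linalg.norm(P[0]-P[1]))
    ex/=np.linalg.norm(ex);ey=np.array([-ex[1],ex[0],0]);O=(fr+bk)/2;O[2]=0
    print("O",O,"yaw",np.arctan2(ex[1],ex[0]))
    H=O+.045*ex+[0,0,.034]
    for cam,uvs in ((t,[f(91-0,122)] if nm=="L" else [f(513-300,43,ox,oy)]),(s,[(290+100*(163)/300.-.35,195+(341-300)*100/300.-.35)] if nm=="L" else [(180+92*90/300.,110+(335-300)*90/300.)])):
        for uv in uvs:
            o,v=ray(cam,uv);k=((H-o)@ey)/(v@ey);Q=o+v*k-H
            print("paddle pt x,z rel hinge",Q@ex,Q[2],"r",np.hypot(Q@ex,Q[2]),"ang",np.arctan2(Q[2],-Q@ex))
    print(proj(s,O+.06*ex+.03*ey+[0,0,.024]),proj(s,O-.06*ex-.03*ey+[0,0,.024]))
    np.save(nm+".npy",np.array([O,ex,ey,H]))
```

```text
L [[0.5778, 0.2049, 0.024], [0.581, 0.1738, 0.024], [0.6407, 0.1799, 0.024], [0.6388, 0.2099, 0.024]]
len 0.060636503029820196 0.03121168266855363
O [0.60959148 0.1921247  0.        ] yaw 0.09225528742694092
paddle pt x,z rel hinge -0.05136412242362842 0.05537364829152783 r 0.07552823311493068 ang 0.8229447743449803
paddle pt x,z rel hinge -0.046857420676503225 0.2123575898619903 r 0.21746577626019242 ang 1.3536228878409444
[[329.19170072 316.54844169]] [[346.97541148 253.59742802]]
E [[0.5982, -0.1481, 0.024], [0.6031, -0.1794, 0.024], [0.6617, -0.172, 0.024], [0.6587, -0.1424, 0.024]]
len 0.05989316034446812 0.03164440690097487
O [ 0.63042506 -0.16048978  0.        ] yaw 0.1099985851563908
paddle pt x,z rel hinge -0.04082940849607343 0.08587971474269687 r 0.09509135608679803 ang 1.127000857164721
paddle pt x,z rel hinge -0.05252152960586606 0.1656902785809277 r 0.17381536033494074 ang 1.2638296345412021
[[207.94712183 206.53211452]] [[231.76625622 162.18896685]]
```

Run:
```python
import cv2,pickle,numpy as np
from h import *
t=pickle.load(open("top0.pkl","rb"));s=pickle.load(open("scene0.pkl","rb"))
f=lambda x,y,ox=180,oy=135:(ox-.35+x*.3,oy-.35+y*.3)
for nm,C,(ox,oy) in (("L",[(113,263),(228,252),(212,35),(102,41)],(180,135)),("E",[(383,265),(498,248),(468,36),(360,46)],(380,125))):
    sh=0 if nm=="L" else 300
    P=np.array([onz(t,f(x-sh,y,ox,oy),.024) for x,y in C]);print(nm,P.round(4).tolist())
    fr=(P[0]+P[1])/2;bk=(P[2]+P[3])/2;ex=(bk-fr);print("len",np.linalg.norm(ex),np.linalg.norm(P[0]-P[1]))
    ex/=np.linalg.norm(ex);ey=np.array([-ex[1],ex[0],0]);O=(fr+bk)/2;O[2]=0
    print("O",O,"yaw",np.arctan2(ex[1],ex[0]))
    H=O+.045*ex+[0,0,.034]
    for cam,uv in ((t,f(91,118) if nm=="L" else f(513-300,43,ox,oy)),(s,(290-.35+163/3.,195-.35+41/3.) if nm=="L" else (180+92*.3,110+35*.3))):
            o,v=ray(cam,uv);k=((H-o)@ey)/(v@ey);Q=o+v*k-H
            print("paddle pt x,z rel hinge",Q@ex,Q[2],"r",np.hypot(Q@ex,Q[2]),"ang",np.arctan2(Q[2],-Q@ex))
    print(proj(s,O+.06*ex+.03*ey+[0,0,.024]),proj(s,O-.06*ex-.03*ey+[0,0,.024]))
    np.save(nm+".npy",np.array([O,ex,ey,H]))
```

```text
L [[0.5068, 0.1721, 0.024], [0.5132, 0.1106, 0.024], [0.6315, 0.1219, 0.024], [0.6277, 0.1817, 0.024]]
len 0.12004654761582285 0.06192555269160264
O [0.5697952  0.14658144 0.        ] yaw 0.08723812635330006
paddle pt x,z rel hinge -0.05233808903361269 0.1354833097766354 r 0.1452411883444986 ang 1.2021501027342194
paddle pt x,z rel hinge -0.057652549631621815 0.1251937106250969 r 0.13783062670940416 ang 1.1392394124789846
[[327.78048046 285.4441987 ]] [[345.24816202 228.14490498]]
E [[0.5263, -0.1698, 0.024], [0.536, -0.2318, 0.024], [0.652, -0.2177, 0.024], [0.646, -0.1587, 0.024]]
len 0.11857077728320396 0.06278407091051419
O [ 0.59007929 -0.19451071  0.        ] yaw 0.10649251051194462
paddle pt x,z rel hinge -0.023438694300828695 0.13899051385950514 r 0.14095295432681426 ang 1.4037329248288077
paddle pt x,z rel hinge -0.026107123114644044 0.13778602039273827 r 0.1402375459461241 ang 1.3835403178536514
[[214.79116037 187.72627676]] [[237.49970554 146.30717346]]
```

Candidates: sockets at top-view (228,180), white cassette in the nest, and (418,170), empty with gold contacts. There are also loose white cassettes at (112,222), (304,217) and (502,206), and orange ones at (175,166), (287,158) and (222,277). The crop confirms that the socket at (228,180) is the loaded one. Its lever is at about 1.17 rad.

Request:
play_rows(fingers=[0, 0, 0, 0, 0, 0, 0, 0], linear=[[-40, -39, -10], [-80, -78, -20], [-120, -117, -30], [-160, -156, -30], [-200, -195, -30], [-240, -234, -30], [-280, -273, -30], [-320, -312, -30]], roll=[0.03, 0.06, 0.09, 0.12, 0.15, 0.18, 0.2, 0.214])

```text
time_s: 1.1
position: [0.4038, -0.2444, 0.2613]
tool_rot: [0.737, -0.676, 0.0, 0.0]
ft_force: [1.6, -1.0, -0.4]
finger_gap: -0.0001
```

```bash
cat > w.py <<'E'
from rig import monitor
import numpy as np
from scipy.spatial.transform import Rotation as R
O,ex,ey,H=np.load("L.npy")
s=monitor.state();p=s["position"];M=R.from_quat(s["tool_rot"]).as_matrix()
d=p-O
print("t",s["time_s"],"p",p.round(4),"sock frame",(d@ex).round(4),(d@ey).round(4),p[2].round(4),"F",s["ft_force"].round(1),"gap",s["finger_gap"].round(4),"j",s["joint_pos"].round(2))
print("roll err",np.arctan2(np.cross(M[:2,1],-ex[:2]),M[:2,1]@-ex[:2]),"tilt",M[2,2])
T=O+ex*.037+[0,0,.26];print("to hover, tool mm",(M.T@(T-p)*1000).round(1))
E
python3 w.py
```

```text
Traceback (most recent call last):
  File "w.py", line 7, in <module>
    print("t",s["time_s"],"p",p.round(4),"sock frame",(d@ex).round(4),(d@ey).round(4),p[2].round(4),"F",s["ft_force"].round(1),"gap",s["finger_gap"].round(4),"j",s["joint_pos"].round(2))
                                                                                                                                     ^^^^^^^^^^^^^^^^^^^^^
AttributeError: 'float' object has no attribute 'round'
```

```bash
sed -i 's/s\["finger_gap"\].round(4)/s["finger_gap"]/' w.py; python3 w.py
```

```text
t 1.1 p [ 0.4038 -0.2444  0.2613] sock frame -0.1994 -0.3751 0.2613 F [ 1.6 -1.  -0.4] gap -6.610157947991616e-05 j [ 0.58  0.07 -0.18  2.    0.01  1.07 -1.09]
roll err 0.00010923235692624106 tilt -0.9999999975613683
to hover, tool mm [-375.1 -236.4    1.3]w.py:8: DeprecationWarning: Arrays of 2-dimensional vectors are deprecated. Use arrays of 3-dimensional vectors instead. (deprecated in NumPy 2.0)
  print("roll err",np.arctan2(np.cross(M[:2,1],-ex[:2]),M[:2,1]@-ex[:2]),"tilt",M[2,2])
```

Request:
play_rows(fingers=[0, 0, 0, 0, 0, 0, 0, 0], linear=[[-54, -34, 0], [-108, -68, 0], [-162, -102, 0], [-216, -136, 0], [-270, -170, 0], [-324, -204, 0], [-375, -236, 0], [-375, -236, 0]], roll=[0, 0, 0, 0, 0, 0, 0, 0])

```text
time_s: 2.1
position: [0.6059, 0.153, 0.2605]
tool_rot: [0.739, -0.673, -0.001, -0.0]
ft_force: [0.5, -0.6, -0.6]
finger_gap: 0.0001
```

```bash
python3 -W ignore w.py
python3 - <<'E'
from rig import viewer
import cv2,numpy as np
a=viewer.snapshot("scene")["color"];b=viewer.snapshot("top")["color"]
cv2.imwrite("pics/hov.png",np.hstack([cv2.resize(a[130:330,240:440],(400,400)),cv2.resize(b[80:280,130:330],(400,400))]))
E
```

```text
t 2.1 p [0.6059 0.153  0.2605] sock frame 0.0365 0.0032 0.2605 F [ 0.5 -0.6 -0.6] gap 0.00011674248559827736 j [ 0.01  0.36 -0.46  1.67  0.17  1.16 -1.97]
roll err -0.005883170068733731 tilt -0.9999968957059776
to hover, tool mm [ 3.2 -0.5  0.4]
```

View pics/hov.png

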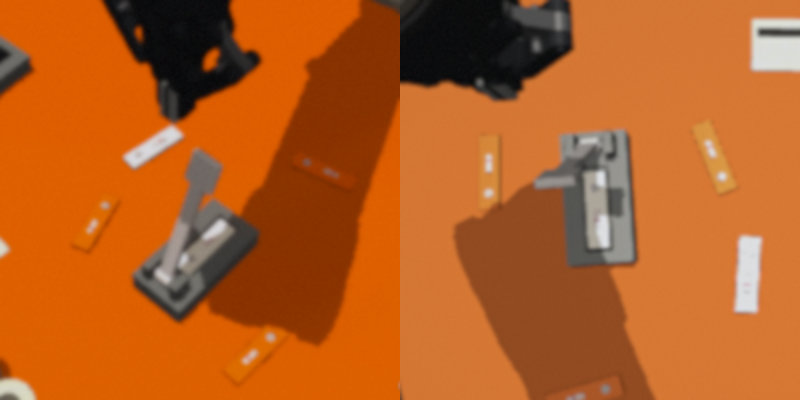

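Run:
```python
import pickle
from h import *
for n in("scene","top"):print(proj(pickle.load(open(n+"0.pkl","rb")),[.6059,.153,.2605]))
```

```text
[[326.81627941 186.5443755 ]]
[[181.63035282 122.53350879]]
```

Request:
play_rows(fingers=[0, 0, 0, 0, 0, 0, 0, 0], linear=[[1, 0, 25], [2, 0, 55], [3, 0, 85], [3, 0, 112], [3, 0, 112], [3, 0, 112], [3, 0, 112], [3, 0, 112]], roll=[0, 0, 0, 0, 0, 0, 0, 0])

```text
time_s: 3.2
position: [0.6063, 0.1451, 0.1503]
tool_rot: [0.737, -0.675, 0.0, -0.001]
ft_force: [0.0, 0.4, -0.4]
finger_gap: -0.0001
```

```bash
python3 -W ignore w.py
python3 - <<'E'
from rig import viewer
import cv2,numpy as np
a=viewer.snapshot("scene")["color"];b=viewer.snapshot("top")["color"]
cv2.imwrite("pics/des.png",np.hstack([cv2.resize(a[130:330,240:440],(400,400)),cv2.resize(b[80:280,130:330],(400,400))]))
from h import *
O,ex,ey,H=np.load("L.npy")
for th in (1.17,.95,.75,.55,.35,.18,.05):
    rr=.122+.010*(1.17-th)/1.12
    print(th,"TCP s",round((.045-rr*np.cos(th)+.004*np.sin(th)+.011)*1000,1),"z",round((.034+rr*np.sin(th)+.004*np.cos(th))*1000,1))
E
```

```text
t 3.2 p [0.6063 0.1451 0.1503] sock frame 0.0362 -0.0047 0.1503 F [ 0.   0.4 -0.4] gap -8.395380124796433e-05 j [-0.    0.46 -0.44  1.78  0.23  0.95 -2.02]
roll err -0.00035965050087704106 tilt -0.9999991047121101
to hover, tool mm [  -4.7   -0.9 -109.7]
1.17 TCP s 12.1 z 147.9
0.95 TCP s -12.9 z 137.2
0.75 TCP s -33.3 z 122.6
0.55 TCP s -50.6 z 104.1
0.35 TCP s -64.1 z 82.1
0.18 TCP s -72.0 z 61.4
0.05 TCP s -75.6 z 44.6
```

View pics/des.png

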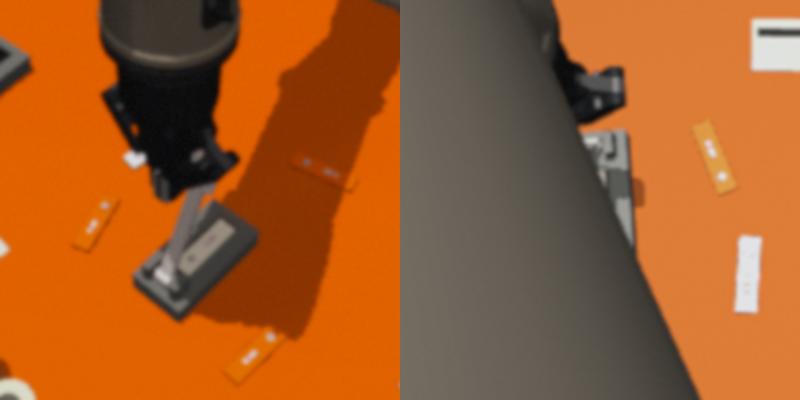

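Request:
play_rows(fingers=[0, 0, 0, 0, 0, 0, 0, 0], linear=[[-2, 8, 0], [-4, 16, 1], [-4, 24, 2], [-4, 32, 5], [-4, 41, 9], [-4, 49, 13], [-4, 60, 20], [-4, 69, 27]], roll=[0, 0, 0, 0, 0, 0, 0, 0])

```text
time_s: 4.3
position: [0.536, 0.1429, 0.1218]
tool_rot: [0.737, -0.675, -0.0, 0.0]
ft_force: [1.0, 0.1, -0.6]
finger_gap: 0.0
```

```bash
python3 -W ignore w.py
python3 - <<'E'
from rig import viewer
import cv2,numpy as np
a=viewer.snapshot("scene")["color"];b=viewer.snapshot("top")["color"]
cv2.imwrite("pics/sw1.png",np.hstack([cv2.resize(a[130:330,240:440],(400,400)),cv2.resize(b[80:280,130:330],(400,400))]))
E
```

```text
t 4.3 p [0.536  0.1429 0.1218] sock frame -0.034 -0.0008 0.1218 F [ 1.   0.1 -0.6] gap 4.504397352736085e-05 j [-0.    0.39 -0.45  1.95  0.23  0.84 -2.06]
roll err -0.0004639992706326146 tilt -0.9999999842335203
to hover, tool mm [  -0.7  -71.  -138.2]
```

View pics/sw1.png

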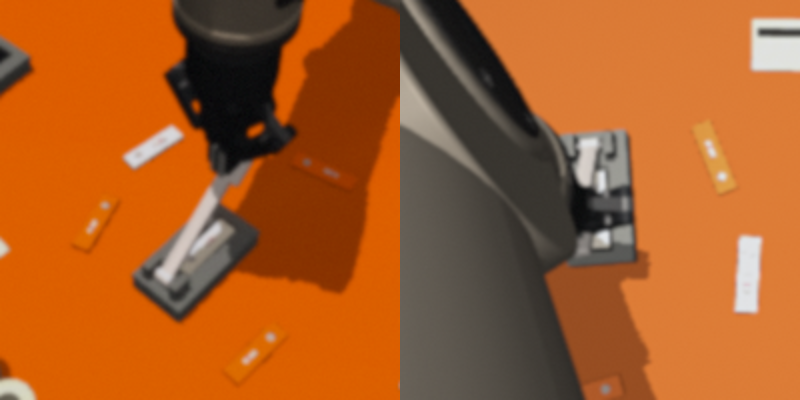

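Request:
play_rows(fingers=[0, 0, 0, 0, 0, 0, 0, 0], linear=[[0, 9, 9], [0, 17, 18], [0, 24, 29], [0, 30, 40], [0, 35, 51], [0, 39, 62], [0, 41, 72], [0, 42, 78]], roll=[0, 0, 0, 0, 0, 0, 0, 0])

```text
time_s: 5.4
position: [0.4948, 0.1393, 0.0436]
tool_rot: [0.737, -0.675, -0.0, 0.0]
ft_force: [0.6, -0.6, 1.2]
finger_gap: -0.0002
```

```bash
python3 -W ignore w.py
```

```text
t 5.4 p [0.4948 0.1393 0.0436] sock frame -0.0754 -0.0007 0.0436 F [ 0.6 -0.6  1.2] gap -0.0001799126484021079 j [-0.05  0.46 -0.42  2.09  0.3   0.65 -2.16]
roll err -0.0006321998250045705 tilt -0.999999893787482
to hover, tool mm [  -0.6 -112.3 -216.4]
```

Press slowly down to the stop.

Request:
play_rows(fingers=[0, 0, 0, 0, 0, 0, 0, 0], linear=[[0, 0, 1], [0, 0, 2], [0, 0, 3], [0, 0, 4], [0, 0, 5], [0, 0, 6], [0, 0, 6], [0, 0, 6]], roll=[0, 0, 0, 0, 0, 0, 0, 0])

```text
time_s: 6.4
position: [0.495, 0.1393, 0.0383]
tool_rot: [0.737, -0.675, -0.0, 0.0]
ft_force: [0.1, 0.2, -0.0]
finger_gap: -0.0
```

```bash
python3 -W ignore w.py
```

```text
t 6.4 p [0.495  0.1393 0.0383] sock frame -0.0752 -0.0007 0.0383 F [ 0.1  0.2 -0. ] gap -9.440442318843103e-06 j [-0.05  0.47 -0.42  2.09  0.31  0.64 -2.16]
roll err -0.0004946745111010585 tilt -0.9999999995896147
to hover, tool mm [  -0.7 -112.2 -221.7]
```

Level with the shut height, so lift off. I go straight up, then sideways towards the table's middle but well short of the empty socket.

Request:
play_rows(fingers=[0, 0, 0, 0, 0, 0, 0, 0], linear=[[0, 0, -10], [0, 0, -40], [0, 0, -80], [0, 0, -130], [0, 0, -180], [30, 20, -220], [70, 20, -220], [100, 20, -220]], roll=[0, 0, 0, 0, 0, 0, 0, 0])

```text
time_s: 7.4
position: [0.4837, 0.0365, 0.2598]
tool_rot: [0.737, -0.676, 0.001, -0.001]
ft_force: [0.2, 0.4, -0.2]
finger_gap: 0.0001
```

```bash
python3 -W ignore w.py
python3 - <<'E'
from rig import viewer
import cv2,numpy as np
a=viewer.snapshot("scene")["color"];b=viewer.snapshot("top")["color"]
cv2.imwrite("pics/end.png",np.vstack([np.hstack([cv2.resize(a[200:300,290:390],(300,300)),cv2.resize(b[135:235,180:280],(300,300))]),np.hstack([cv2.resize(a[110:210,180:280],(300,300)),cv2.resize(b[120:220,370:470],(300,300))])]))
cv2.imwrite("pics/endfull.png",b)
E
```

```text
t 7.4 p [0.4837 0.0365 0.2598] sock frame -0.0953 -0.1022 0.2598 F [ 0.2  0.4 -0.2] gap 5.692249961645139e-05 j [ 0.2   0.11 -0.44  1.96  0.05  1.07 -1.74]
roll err 4.724845067309566e-05 tilt -0.9999979889999321
to hover, tool mm [-102.2 -132.3   -0. ]
```

View pics/end.png

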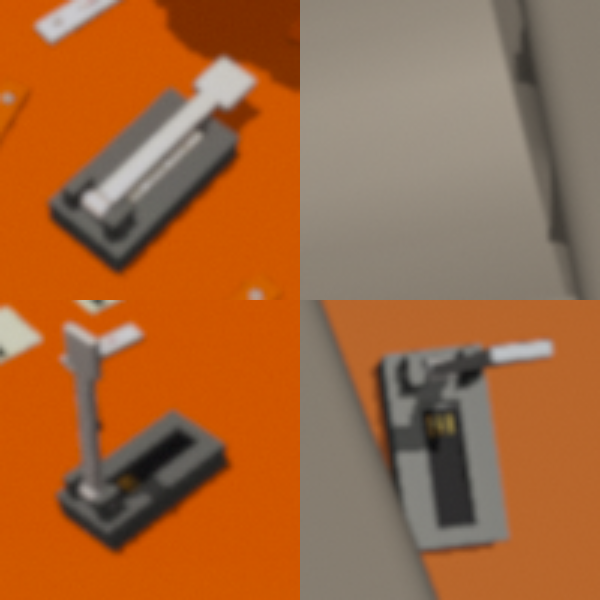

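Run:
```python
import pickle
from h import *
O,ex,ey,H=np.load("L.npy");d=pickle.load(open("scene0.pkl","rb"))
for th in (0,.1,.17,.25):
    print(th,proj(d,H+ex*(-.125*np.cos(th)+.004*np.sin(th))+np.array([0,0,.125*np.sin(th)+.004])))
from rig import monitor,r
print(monitor.state()["ft_force"])
```

```text
0 [[363.57106189 226.29480034]]
0.1 [[363.70811303 222.8817006 ]]
0.17 [[363.56521351 220.69096557]]
0.25 [[363.15459873 218.40687318]]
[-1.22096785  0.57992781  0.04685253]
```

The paddle centre shows at scene pixel (365,227), and the shut position projects to (364,226), so the lever is shut. The cassette edge is visible in the nest beside the bar, and the empty socket's lever is unchanged.

```bash
python3 -c "
from rig import r
print(r.finish_job())"
```

```text
the job is handed in; nothing more can be done
None
```

I swung the loaded socket's lever (the one at y ≈ +0.15) down with the closed fingers until it was shut, lifted clear and handed the job in at about 7.5 s of the 29 s. `finish_job()` reports no verdict.

- **Lever shut:** the fingertips reached z = 38.3 mm, against 38 mm for the top of the shut paddle. In the last scene picture the paddle sits at pixel (365,227), and full shut projects to (364,226).
- **Cassette:** its edge is visible in the nest beside the bar, apparently undisturbed. I checked this by eye in the scene view only, because the arm blocked the top view of that socket at the end.
- **Empty socket:** its lever still stands open, with no visible change from about 1.39 rad at the start.
- **Robot:** it ended about 0.26 m above the table, touching nothing. Force readings at the end of each move stayed under 2 N.

No check failed or disagreed.

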